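# Clear the film winder's tray and hold its index knob at the third stop

### The job

Take the two finished film canisters (the ones with grey lids) out of the winder's catch tray and set them down gently, not dropped, in the blue tote; leave the open, lidless canister standing in the tray and everything else on the bench where it is. Then turn the winder's spring-return indexing knob clockwise from its home position, feeling for the clicks, to the third stop (green dot) and no further. The knob springs home if let go, so finish while still gripping it and holding it at the third stop.

Things in the scene. Friction and masses are not known exactly. Their poses are not given: they have to be found in the camera images.
- canister0_mid (a point): finished film canister: upright black cylinder 31 mm in diameter, 50 mm high, with a grey lid 33 mm in diameter as its top 6 mm; about 35 g; the point is its centre, 25 mm above its underside. It stands in the catch tray
- canister1_mid (a point): the second finished canister, the same as the first
- open_canister: unfinished canister without a lid: open black tube 31 mm in diameter, 45 mm high, standing in the same tray about 60 mm from its neighbour; origin at the centre of its underside. It stays in the tray
- tray_floor (a point): centre of the inner floor of the winder's steel catch tray, 5 mm above the bench. Fixed to the winder; inner 150 (x) x 190 (y) mm; walls 5 mm thick, tops 18 mm above the bench. x points to the winder's rear, y to its left. The three canisters stand in a row along y, about 60 mm apart, in any order; fingers closing along x have most room
- winder: grey bench-top film winder, fixed; axes as the tray's, origin on the bench. Tray front right, knob deck front left (30 mm high), rear housing 60 mm high from x = 65 to 265 mm with two white reels up to 102 mm above the bench
- tote: loose blue open box, outer 200 (x) x 150 (y) x 55 (z) mm, walls and floor 5 mm thick, 0.6 kg; origin at the centre of its underside, z up. It stands to the left or to the right of the winder
- head: round aluminium dial, 88 mm in diameter, 10 mm thick, on the winder's front left deck (deck 30 mm above the bench); origin at the centre of its underside, z up. It carries the knob; a white dot at its rim in its -x direction marks home, then clockwise seen from above a dot every 24 degrees: black (1), black (2), larger green (3), black (4)
- knob_grip (a point): point on the knob's upright axis at mid-grip, 71 mm above the bench. Black knob: flange of 58 mm diameter, on it an upright bar 52 long, 14 wide, rising 34 mm over the flange; the point is 12 mm below the bar's top and 22 mm above the flange. The bar runs along the point's x axis (turning with the knob); an orange line marks its -x end, the pointer. Fingers close along y
- knob (a joint): knob angle, rad: 0 = home, where it starts; grows clockwise seen from above. Clicks every 24 deg (0.419 rad); third stop 1.257, reached in one grip. A spring drives it home, 0.05 N m at home to 0.10 at the third stop; the detent ripples this by 0.04 either way: resistance peaks a quarter step past each stop and falls before the next. Friction 0.008 N m. It never stays at a stop unless held
- can_stack: two flat round aluminium film tins stacked as one piece, diameter 139, 49 high; bystander; origin at the centre of its underside
- cleaner: clear bottle with white cap, diameter 44, 100 high; bystander; origin at the centre of its underside
- dispenser: red desk tape dispenser, 140 x 55 x 85 high; bystander; origin at the centre of its underside
- tape_roll: white ring of tape lying flat, diameter 80, 20 high; bystander; origin at the centre of its underside
- loupe: black magnifying loupe standing upright, diameter 48, 45 high; bystander; origin at the centre of its underside
- brush: hand brush lying on the bench; bystander; origin at the centre of its underside

How it is judged:
By the outcome, as a careful person would: the job done as asked, in the order asked, and still so for the second after the job is handed in, while the arm keeps its last pose, push and grip.
It also fails if it takes over 72 s, if anything falls off the work surface, if the arm or the gripper's body presses on something with over 40 N, if the wrist force passes 120 N, or if a joint passes its speed limit or range.

### The arm

A 6-joint arm with a two-finger parallel gripper is mounted at the origin on the work surface. World frame = base frame: x ahead of the robot, y to its left, z up, the work surface at z = 0. Lengths are in m, angles in rad, forces in N, time in s.
With the tool pointing down it reaches from about 0.35 to 0.975 m from the base axis. Payload 4.9 kg.
Tool frame: the origin (TCP) lies at the very end of the fingers, on their centre line; the grasp point (between the pads) lies 19 mm behind it; z points along the fingers, x is the direction in which the jaws open and shut, and the axes are right-handed (so a half turn about z gives the same grasp; the last joint's range is limited). The gripper opens to 85 mm and grips with 20 to 120 N. Pads are 22 mm wide; open, the fingers measure 114 mm over their backs; the gripper's body (76 mm by 85 mm) begins 54 mm behind the grasp point. The pads swing forward as they close: fully open they stand 13 mm farther back than shut.
Start: joints at [1.057, 0.053, 1.613, -0, 1.476, -0.119], TCP at [0.24, 0.577, 0.231] pointing down, gripper open.
Joint ranges: [-3.01, 3.01], [-1.01, 2.22], [0.06, 2.58], [-1.02, 4.17], [0.09, 2.62], [-3.14, 3.14]. Speed limits (rad/s): [2.57, 2.57, 3.14, 3.14, 3.14, 3.14].

### API

Orientations are given as a rotation vector (axis times angle).
In Python, from station import ctrl gives the robot as it stands.
- The arm moves only by the shell command python3 -m handwheel 'ROWS' [OPENING] [FORCE]. ROWS is a JSON object of lists of equal length, an entry for each row: "offset": the shift along the world's x, y, z in units of 40 mm (1.0 is 40 mm), a list of three; "roll": the turn about the world's z in units of 6 degrees (1.0 is 6 degrees). A call has exactly 10 rows; each row is the pose to reach, as a shift and turn from the pose commanded when the call began; what a row does not reach only later rows make up. A row lasts 1/10 s, in which the tool goes at most 50 mm and 8.59 degrees, less where a joint would pass 70% of its speed; a pose out of reach is approached as far as the arm can. A call with a gripper value outside its range is refused whole. OPENING is the finger opening in mm, from 0 to 85.4, set as the call begins (- or left out, the last holds). The fingers move at their own pace and stop on an object; FORCE is the grip in N (left out, the last holds). Time passes only in rows, so rows that repeat a pose let the fingers close, or fill a call up. It gives the time, the measured TCP pose, the force and the opening at its end, in the units of the state.
- ctrl.get_obs(): the state, without advancing time (a new reading comes with each control period).
- ctrl.get_image(name): name is "side" or "top" or "wrist"; returns a dict with "img" (420x560x3 uint8, red, green, blue), "fx", "fy", "cx", "cy" (pixels), "T" (4x4, takes a point from camera to world coordinates). Camera axes: x right, y down, z forward; pixel columns grow to the right and rows downward; lengths in m; the calibration is good to about 2 mm. A picture is of the moment at which its call begins. There is no depth.
- ctrl.finish_job(): hands the job in, once; it reports no verdict.
The state is a dict: "t": time; "q": joint angles; "dq": joint speeds; "effort": joint torques, N m; "tool_pos": TCP position; "tool_rot": TCP orientation; "contact_force": force on the tool from outside, world axes, zero at the start; "wrist_torque": the same for the moment, N m; "opening": finger opening in m.
Only numpy, scipy, OpenCV 4.12 (cv2) and the standard library are available. Lean on these libraries where they do the work, as an engineer would, in place of code of your own. Each camera call takes 0.05 s, during which the arm holds its last target.

## Working session

There is one attempt and no reset: what is moved stays moved. The work goes in short steps, Python scripts to look and compute and a shell command to move; the robot and the scene stay as the last step left them, time stands still between calls to the robot, and variables do not carry over. Pictures are saved under pics/ and viewed, and the job is handed in when it is done.

```bash
ls; mkdir -p pics
python3 - <<'E'
from station import ctrl
import cv2
o=ctrl.get_obs();print({k:(v if isinstance(v,(float,int)) else [round(float(x),3) for x in v]) for k,v in o.items()})
for n in ("side","top","wrist"):
    d=ctrl.get_image(n);cv2.imwrite(f"pics/{n}0.png",d["img"][:,:,::-1]);print(n,d["fx"],d["fy"],d["cx"],d["cy"]);print(d["T"].round(4))
E
```

```text
pics
{'t': 0.0, 'q': [1.057, 0.053, 1.614, -0.0, 1.476, -0.119], 'dq': [-0.0, 0.001, 0.0, -0.0, 0.002, -0.0], 'effort': [0.0, -39.366, -37.018, -0.0, 0.007, -0.0], 'tool_pos': [0.24, 0.576, 0.23], 'tool_rot': [2.613, 1.742, -0.003], 'contact_force': [-0.299, 0.336, -0.254], 'wrist_torque': [-0.022, -0.015, 0.025], 'opening': 0.08546148052874772}
side 434.1181331611214 434.1181331611214 279.7286188030765 211.2502692632204
[[ 0.9898 -0.0754  0.1211  0.3835]
 [-0.1414 -0.6278  0.7654 -1.0149]
 [ 0.0183 -0.7747 -0.632   0.8976]
 [ 0.      0.      0.      1.    ]]
top 475.3983184094929 475.3983184094929 275.75867148870697 207.39277510637058
[[-0.0166 -0.9912  0.131   0.3703]
 [-0.9997  0.0185  0.0136 -0.0098]
 [-0.0159 -0.1308 -0.9913  1.5158]
 [ 0.      0.      0.      1.    ]]
wrist 305.7731243288562 305.7731243288562 282.7293382118089 207.62728218351938
[[ 0.3843  0.8904  0.244   0.1788]
 [ 0.9232 -0.3699 -0.1044  0.6022]
 [-0.0027  0.2653 -0.9641  0.3731]
 [ 0.      0.      0.      1.    ]]
```

View pics/side0.png

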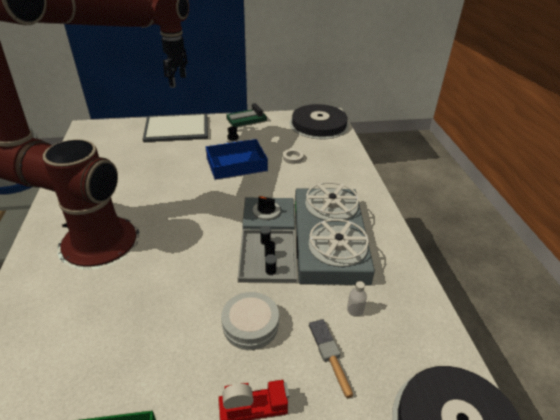

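View pics/top0.png

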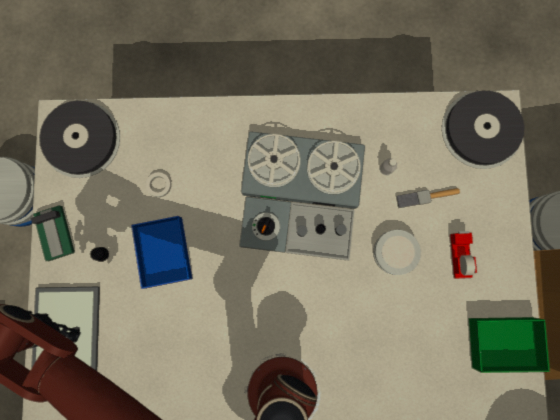

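View pics/wrist0.png

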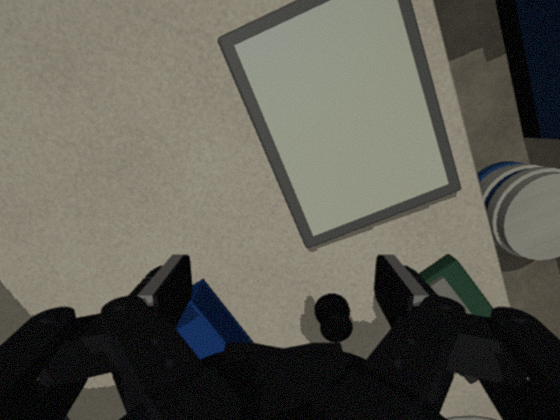

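```bash
cat > h.py <<'E'
from station import ctrl
import cv2, numpy as np
from scipy.spatial.transform import Rotation as R
def ray(d,u,v):
    p=np.array([(u-d["cx"])/d["fx"],(v-d["cy"])/d["fy"],1.]);T=d["T"]
    r=T[:3,:3]@p; return T[:3,3],r/np.linalg.norm(r)
def onz(d,u,v,z):
    o,r=ray(d,u,v); return o+r*(z-o[2])/r[2]
def tri(L):
    A=np.zeros((3,3));b=np.zeros(3)
    for d,u,v in L:
        o,r=ray(d,u,v);P=np.eye(3)-np.outer(r,r);A+=P;b+=P@o
    x=np.linalg.solve(A,b)
    return x,[float(np.linalg.norm((np.eye(3)-np.outer(r,r))@(x-o))) for o,r in [ray(*l) for l in L]]
def proj(d,p):
    T=d["T"];c=T[:3,:3].T@(np.asarray(p)-T[:3,3]);return d["fx"]*c[0]/c[2]+d["cx"],d["fy"]*c[1]/c[2]+d["cy"]
def shot(n,f):
    d=ctrl.get_image(n);cv2.imwrite(f"pics/{f}.png",d["img"][:,:,::-1]);np.save(f"pics/{f}.npy",d,allow_pickle=True);return d
def load(f): return np.load(f"pics/{f}.npy",allow_pickle=True).item()
def st():
    o=ctrl.get_obs();M=R.from_rotvec(o["tool_rot"]).as_matrix()
    print("t",round(o["t"],2),"pos",np.round(o["tool_pos"],4),"jawyaw",round(float(np.degrees(np.arctan2(M[1,0],M[0,0]))),2),"tilt z",M[:,2].round(3),"F",np.round(o["contact_force"],2),"Tq",np.round(o["wrist_torque"],3),"open",round(o["opening"]*1000,2),"q",np.round(o["q"],2))
E
python3 - <<'E'
from h import *
d=shot("top","top1"); e=shot("side","side1")
cv2.imwrite("pics/top1z.png",cv2.resize(d["img"][180:270,220:370,::-1],None,fx=5,fy=5,interpolation=cv2.INTER_CUBIC))
cv2.imwrite("pics/side1z.png",cv2.resize(e["img"][180:290,200:350,::-1],None,fx=5,fy=5,interpolation=cv2.INTER_CUBIC))
for n,(u,v) in dict(knob=(266,228),c=(303,228),o=(320,228),c2=(340,226),tote=(162,252)).items(): print(n,onz(d,u,v,.05).round(3))
st()
E
```

```text
knob [0.5   0.042 0.05 ]
c [ 0.498 -0.073  0.05 ]
o [ 0.497 -0.125  0.05 ]
c2 [ 0.502 -0.187  0.05 ]
tote [0.432 0.363 0.05 ]
t 0.25 pos [0.2402 0.5767 0.2307] jawyaw 67.38 tilt z [-0.    -0.001 -1.   ] F [-0.07  0.62  0.38] Tq [-0.011  0.027  0.069] open 85.51 q [ 1.06  0.05  1.61  0.    1.48 -0.12]
```

View pics/top1z.png

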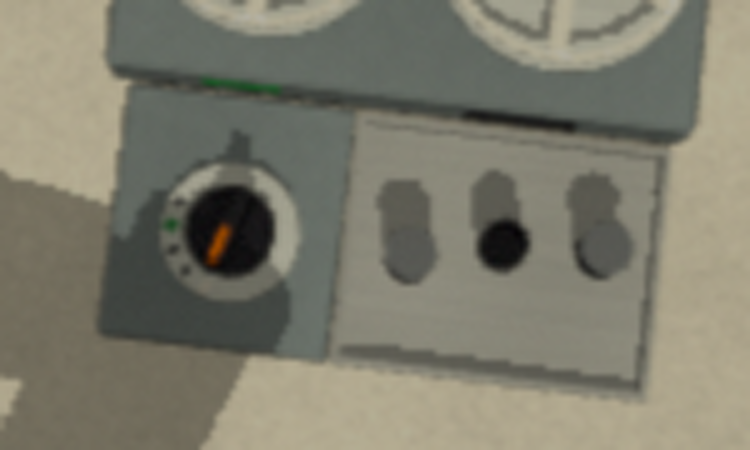

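View pics/side1z.png

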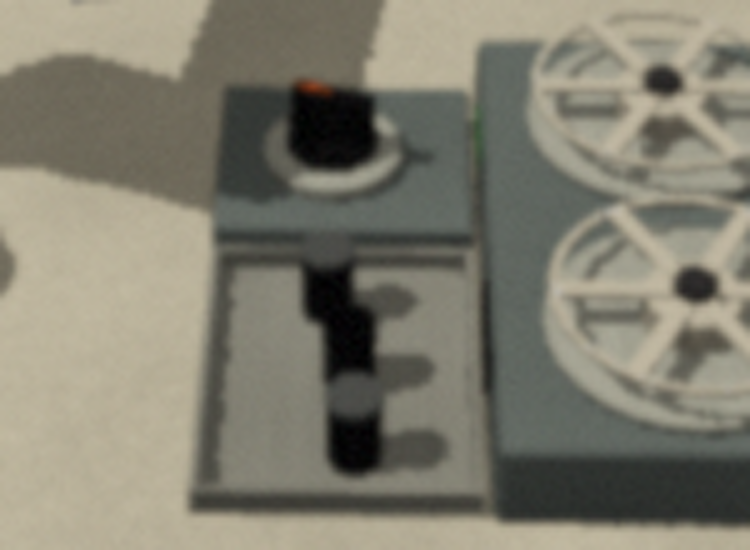

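```bash
python3 - <<'E'
from h import *
d=load("top1");e=load("side1")
Z=lambda x,y:(220+x/5-.4,180+y/5-.4)
S=lambda x,y:(200+x/5-.4,180+y/5-.4)
print("A",tri([(d,*Z(410,247)),(e,*S(328,250))]));print("B",tri([(d,*Z(605,247)),(e,*S(354,393))]))
print("A55",onz(d,*Z(410,247),.055),onz(e,*S(328,250),.055));print("B55",onz(d,*Z(605,247),.055),onz(e,*S(354,393),.055))
print("O45",onz(d,*Z(502,244),.05))
print("knob",onz(d,*Z(230,230),.083))
tl=onz(d,*Z(358,110),.018);tr=onz(d,*Z(664,155),.018);bl=onz(d,*Z(332,357),.018);br=onz(d,*Z(642,395),.018)
print(tl,tr,bl,br,[np.degrees(np.arctan2(*(-(a-b)[:2]*[1,-1]))) for a,b in ((tl,tr),(bl,br))],np.degrees(np.arctan2((tl-bl)[1],(tl-bl)[0])))
E
python3 -m handwheel '{"offset":[[0.2,-0.6,0.2],[0.6,-1.7,0.5],[1.0,-2.8,0.8],[1.4,-3.9,1.1],[1.8,-5,1.4],[2.2,-6.1,1.7],[2.6,-7.2,1.7],[3,-8.3,1.7],[3.4,-9.3,1.7],[3.8,-10.2,1.7]],"roll":[-0.6,-1.6,-2.6,-3.7,-4.8,-5.9,-7,-8,-9,-10]}' - -
```

```text
A (array([ 0.49327665, -0.06828696,  0.05071692]), [0.001851325775150557, 0.0018513257751505386])
B (array([ 0.49224381, -0.18826127,  0.05258023]), [0.0005727646761564481, 0.0005727646761565689])
A55 [ 0.49476845 -0.06818944  0.055     ] [ 0.49086745 -0.07318491  0.055     ]
B55 [ 0.49261546 -0.18799527  0.055     ] [ 0.49135759 -0.19065467  0.055     ]
O45 [ 0.49603159 -0.12519902  0.05      ]
knob [0.50465201 0.04153051 0.083     ]
[ 0.5859067  -0.03867729  0.018     ] [ 0.55345144 -0.23180966  0.018     ] [ 0.42957079 -0.01909648  0.018     ] [ 0.40255653 -0.21239998  0.018     ] [np.float64(-9.539237408350626), np.float64(-7.95558904887727)] -7.139024535571073
t: 1.25
tool_pos: [0.3926, 0.167, 0.2995]
tool_rot: [-3.135, -0.195, -0.002]
contact_force: [0.2, 0.6, 0.6]
opening: 0.0851
```

```bash
python3 -m handwheel '{"offset":[[0.4,-1,0],[0.8,-2,0],[1.2,-3,0],[1.5,-3.8,0],[1.7,-4.4,0],[1.7,-4.6,0],[1.7,-4.6,0],[1.7,-4.6,0],[1.7,-4.6,0],[1.7,-4.6,0]],"roll":[-0.6,-1.2,-1.6,-1.9,-2,-2,-2,-2,-2,-2]}' - -
python3 - <<'E'
from h import *
shot("wrist","w1");st()
E
```

```text
t: 2.25
tool_pos: [0.4602, -0.0142, 0.2994]
tool_rot: [-3.139, 0.124, -0.001]
contact_force: [-0.1, -1.1, -0.6]
opening: 0.0855
t 2.3 pos [ 0.4603 -0.0142  0.2994] jawyaw -4.53 tilt z [ 0.  0. -1.] F [0.03 0.67 0.04] Tq [ 0.006  0.055 -0.08 ] open 85.29 q [-0.19 -0.39  1.89  0.    1.64 -0.11]
```

View pics/w1.png

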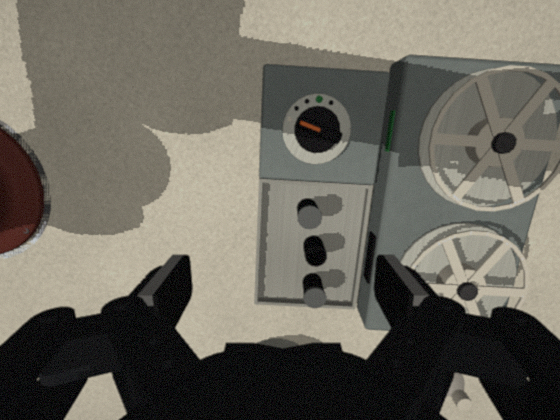

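```bash
python3 -m handwheel '{"offset":[[0.2,-0.6,-0.3],[0.4,-1.2,-0.8],[0.5,-2,-1.3],[0.5,-2.6,-1.7],[0.5,-2.8,-1.9],[0.5,-2.8,-2],[0.5,-2.8,-2],[0.5,-2.8,-2],[0.5,-2.8,-2],[0.5,-2.8,-2]],"roll":[-0.1,-0.2,-0.3,-0.5,-0.5,-0.5,-0.5,-0.5,-0.5,-0.5]}' - -
python3 - <<'E'
from h import *
d=load("w1");e=shot("wrist","w2");st()
cv2.imwrite("pics/w1z.png",cv2.resize(d["img"][60:320,250:400,::-1],None,fx=2.3*2/2,fy=2.3,interpolation=cv2.INTER_CUBIC))
E
```

```text
t: 3.3
tool_pos: [0.4808, -0.1266, 0.2202]
tool_rot: [3.134, -0.207, 0.002]
contact_force: [0.4, -0.2, -0.2]
opening: 0.0856
t 3.35 pos [ 0.4807 -0.1267  0.22  ] jawyaw -7.57 tilt z [ 0.001 -0.    -1.   ] F [ 0.04 -1.31 -0.73] Tq [ 0.015  0.048 -0.019] open 85.47 q [-0.41 -0.25  1.92  0.    1.48 -0.28]
```

View pics/w2.png

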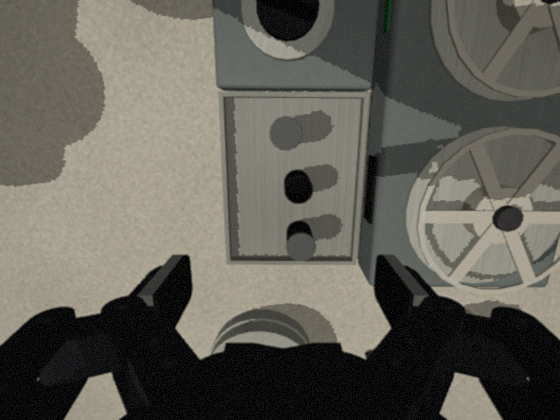

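View pics/w1z.png

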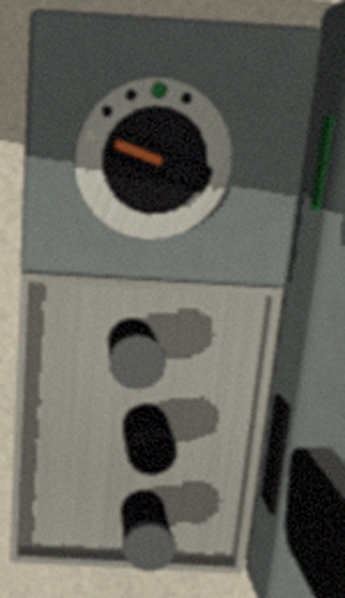

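Run:
```python
from h import *
d=load("w1");e=load("w2");t=load("top1");s=load("side1")
print("A",tri([(d,309.2,217),(e,286.7,132.8)]),tri([(d,309.2,217),(e,286.7,132.8),(t,301.6,229),(s,265.2,229.6)]))
print("B",tri([(d,314.4,297.4),(e,301,246)]),tri([(d,314.4,297.4),(e,301,246),(t,340.6,229),(s,270.4,258.2)]))
for z in (.055,):
  print([onz(*a,z).round(4) for a in ((d,309.2,217),(e,286.7,132.8),(d,314.4,297.4),(e,301,246))])
print("O",onz(d,315.4,255,.05),onz(e,299,188,.05))
c=[(222,92),(369,91),(357,263),(230,263)]
P=[onz(e,*x,.018)for x in c];print(np.round(P,4),np.mean(P,0))
for a,b in((0,1),(3,2)): v=P[b]-P[a];print(np.degrees(np.arctan2(v[1],v[0])))
for a,b in((3,0),(2,1)): v=P[b]-P[a];print(np.degrees(np.arctan2(v[1],v[0]))-90)
# knob in w1
Z=lambda x,y:(250+x/2.3-.3,60+y/2.3-.3)
print("head",onz(d,*Z(154,159),.04),"pointer",onz(d,*Z(118,145),.083),onz(d,*Z(161,161),.083))
print("green",onz(d,*Z(159,90),.04), "d1",onz(d,*Z(107,111),.04),"d2",onz(d,*Z(130,95),.04),"d4",onz(d,*Z(186,98),.04))
```

```text
A (array([ 0.49257074, -0.07009238,  0.05304393]), [0.000607520644712842, 0.0006075206447128568]) (array([ 0.49286134, -0.06960473,  0.0522426 ]), [0.0011773652453090032, 0.000504243697744078, 0.002505034434730991, 0.001639330986059844])
B (array([ 0.49293374, -0.19028874,  0.054732  ]), [0.00036090845600263616, 0.000360908456002486]) (array([ 0.49248874, -0.18955795,  0.0546899 ]), [0.0007473404043300312, 0.000982277324412255, 0.0015228909367168972, 0.0011814289891756726])
[array([ 0.4918, -0.0696,  0.055 ]), array([ 0.4931, -0.0699,  0.055 ]), array([ 0.4926, -0.1902,  0.055 ]), array([ 0.4933, -0.1901,  0.055 ])]
O [ 0.49770175 -0.12703391  0.05      ] [ 0.49877411 -0.1272773   0.05      ]
[[ 0.431  -0.0204  0.018 ]
 [ 0.5855 -0.0398  0.018 ]
 [ 0.5596 -0.2371  0.018 ]
 [ 0.4044 -0.2164  0.018 ]] [ 0.49512225 -0.1284338   0.018     ]
-7.159098804995156
-7.608791722921531
-7.7089587690008585
-7.502159874356877
head [0.5088606  0.04232145 0.04      ] pointer [0.48690851 0.0514511  0.083     ] [0.50766159 0.04215852 0.083     ]
green [0.51332946 0.07819946 0.04      ] d1 [0.48458775 0.069624   0.04      ] d2 [0.49755354 0.07687467 0.04      ] d4 [0.52772843 0.07295816 0.04      ]
```

```bash
python3 -m handwheel '{"offset":[[0.1,0.4,-0.3],[0.2,0.9,-0.9],[0.3,1.3,-1.7],[0.3,1.42,-2.5],[0.3,1.42,-3.2],[0.3,1.42,-3.8],[0.3,1.42,-4.3],[0.3,1.42,-4.7],[0.3,1.42,-5],[0.3,1.42,-5.15]],"roll":[0,0,0,0,0,0,0,0,0,0]}' 60 25
python3 - <<'E'
from h import *
shot("wrist","w3");st()
E
```

```text
t: 4.35
tool_pos: [0.4919, -0.0701, 0.0123]
tool_rot: [-3.134, 0.209, 0.002]
contact_force: [-0.4, -1.2, 0.2]
opening: 0.0599
t 4.4 pos [ 0.4917 -0.07    0.012 ] jawyaw -7.61 tilt z [-0.002  0.001 -1.   ] F [-0.74 -0.55 -0.67] Tq [-0.01   0.049  0.02 ] open 59.9 q [-0.29 -0.    2.06  0.    1.08 -0.16]
```

View pics/w3.png

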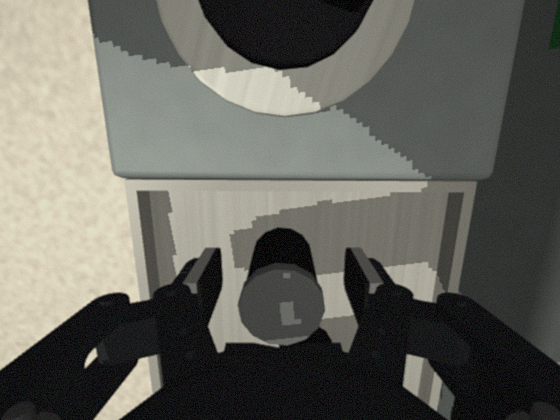

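```bash
python3 -m handwheel '{"offset":[[0,0,0],[0,0,0],[0,0,0],[0,0,0],[0,0,0],[0,0,0],[0,0,0],[0,0,0.1],[0,0,0.3],[0,0,0.6]],"roll":[0,0,0,0,0,0,0,0,0,0]}' 25 25
python3 - <<'E'
from h import *
shot("wrist","w4");st()
d=load("top1")
cv2.imwrite("pics/tote.png",cv2.resize(d["img"][190:310,110:220,::-1],None,fx=5,fy=5,interpolation=cv2.INTER_CUBIC))
e=load("side1")
cv2.imwrite("pics/totes.png",cv2.resize(e["img"][120:190,190:290,::-1],None,fx=6,fy=6,interpolation=cv2.INTER_CUBIC))
E
```

```text
t: 5.4
tool_pos: [0.4912, -0.0699, 0.0368]
tool_rot: [-3.134, 0.209, 0.004]
contact_force: [-0.9, -0.1, -0.1]
opening: 0.0309
t 5.45 pos [ 0.4934 -0.0706  0.0397] jawyaw -7.62 tilt z [ 0.002 -0.001 -1.   ] F [1.54 0.06 0.33] Tq [ 0.009 -0.098 -0.022] open 31.16 q [-0.29 -0.05  2.05  0.    1.13 -0.16]
```

View pics/w4.png

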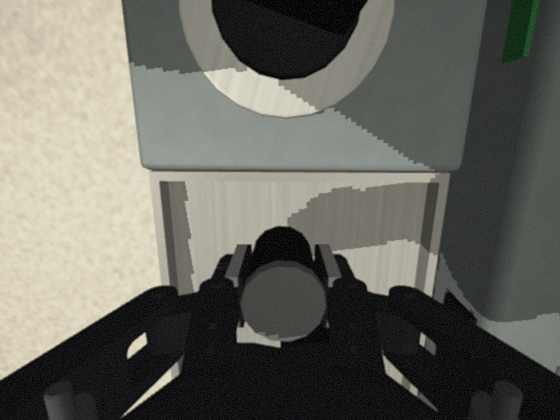

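View pics/tote.png

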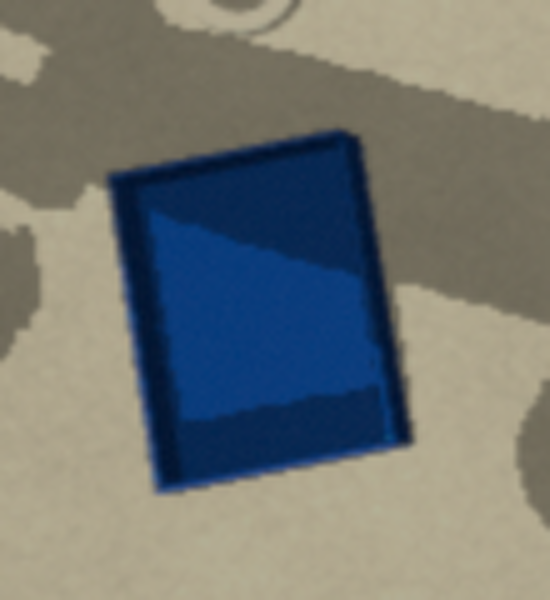

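View pics/totes.png

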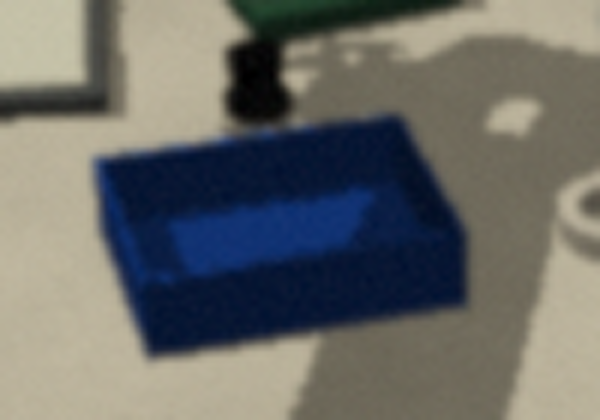

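Run:
```python
from h import *
d=load("top1");e=load("side1")
Z=lambda x,y:(110+x/5-.4,190+y/5-.4)
c=[Z(110,177),Z(352,132),Z(410,440),Z(160,490)]
P=[onz(d,*x,z) for x,z in zip(c,(.055,.055,.0,.055))]
P2=[onz(d,*x,.055) for x in c]
for Q in(P,P2):
    print(np.round(Q,3));print([round(float(np.linalg.norm((Q[i]-Q[(i+1)%4])[:2])),3) for i in range(4)])
S=lambda x,y:(190+x/6-.4,120+y/6-.4)
s=[S(97,160),S(400,118),S(465,232),S(145,290)]
Q=[onz(e,*x,.055) for x in s];print(np.round(Q,3),np.mean(Q,0).round(3));print([round(float(np.linalg.norm((Q[i]-Q[(i+1)%4])[:2])),3) for i in range(4)])
print(tri([(d,*c[0]),(e,*s[1])]),tri([(d,*c[3]),(e,*s[0])]))
```

```text
[[0.517 0.458 0.055]
 [0.542 0.308 0.055]
 [0.352 0.281 0.   ]
 [0.325 0.423 0.055]]
[0.152, 0.192, 0.145, 0.195]
[[0.517 0.458 0.055]
 [0.542 0.308 0.055]
 [0.352 0.27  0.055]
 [0.325 0.423 0.055]]
[0.152, 0.193, 0.155, 0.195]
[[0.325 0.419 0.055]
 [0.517 0.45  0.055]
 [0.542 0.31  0.055]
 [0.351 0.269 0.055]] [0.434 0.362 0.055]
[0.195, 0.142, 0.196, 0.152]
(array([0.5176947 , 0.45983592, 0.0493094 ]), [0.0004634441357434996, 0.00046344413574337946]) (array([0.32448556, 0.42379655, 0.05218463]), [2.7201414023675196e-05, 2.7201414023568877e-05])
```

```bash
python3 -m handwheel '{"offset":[[0,0,0.5],[0,0,1.3],[0,0.1,2.2],[0,0.5,2.9],[0,1.2,3.3],[-0.1,2.2,3.3],[-0.1,3.3,3.3],[-0.2,4.4,3.3],[-0.2,5.5,3.3],[-0.3,6.6,3.3]],"roll":[0,0,0,0,0.3,0.6,0.9,1.2,1.5,1.8]}' - -
python3 -m handwheel '{"offset":[[0,1.1,0],[0,2.2,0],[-0.1,3.2,0],[-0.14,3.9,0],[-0.14,4.3,-0.2],[-0.14,4.4,-0.7],[-0.14,4.4,-1.2],[-0.14,4.4,-1.6],[-0.14,4.4,-1.8],[-0.14,4.4,-1.8]],"roll":[0.3,0.6,0.9,1.1,1.1,1.1,1.1,1.1,1.1,1.1]}' - -
python3 - <<'E'
from h import *
shot("wrist","w5");st()
E
```

```text
t: 6.45
tool_pos: [0.4803, 0.1955, 0.1701]
tool_rot: [-3.14, -0.089, -0.002]
contact_force: [0.6, 0.0, -0.8]
opening: 0.0313
t: 7.45
tool_pos: [0.474, 0.3687, 0.0956]
tool_rot: [3.129, 0.266, -0.004]
contact_force: [0.3, -0.4, -0.7]
opening: 0.0312
t 7.5 pos [0.4748 0.3692 0.0969] jawyaw 9.73 tilt z [-0.001 -0.    -1.   ] F [-0.56 -0.08 -0.3 ] Tq [-0.038  0.05   0.016] open 31.13 q [ 0.54  0.12  1.78 -0.    1.25  0.37]
```

View pics/w5.png

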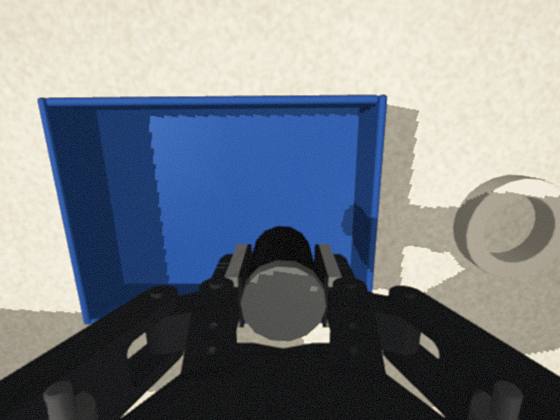

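Run:
```python
from h import *
d=load("w5")
P=[onz(d,*x,.055) for x in((41,99),(384,97),(371,290),(85,322))];print(np.round(P,4))
a=P[1]-P[0];print(np.degrees(np.arctan2(a[1],a[0])),np.linalg.norm(a))
u=a/np.linalg.norm(a);n=np.array([-u[1],u[0],0]);mid=(P[0]+P[1])/2;c=mid-n*.075;print("centre",c)
for q in((.4748,.3692),(.393,.356)):
  w=np.array([*q,.055])-c;print(w@u,w@n)
```

```text
[[0.3256 0.4242 0.055 ]
 [0.517  0.4582 0.055 ]
 [0.5398 0.338  0.055 ]
 [0.3501 0.2798 0.055 ]]
10.05483737781233 0.194387318671856
centre [0.43441394 0.36735233 0.055     ]
0.040088359707851406 -0.0052317331674633545
-0.04275987923059871 -0.003947480545322606
```

```bash
python3 -m handwheel '{"offset":[[0,0,-0.3],[0,0,-0.7],[0,0,-1.1],[0,0,-1.5],[0,0,-1.75],[0,0,-1.9],[0,0,-1.98],[0,0,-2.03],[0,0,-2.06],[0,0,-2.06]],"roll":[0,0,0,0,0,0,0,0,0,0]}' - -
python3 - <<'E'
from h import *
st()
E
```

```text
t: 8.5
tool_pos: [0.4751, 0.3699, 0.0154]
tool_rot: [-3.13, -0.268, -0.001]
contact_force: [-0.7, -0.7, -0.3]
opening: 0.0313
t 8.5 pos [0.4751 0.3699 0.0154] jawyaw 9.78 tilt z [ 0.001  0.    -1.   ] F [-0.75 -0.69 -0.27] Tq [-0.013 -0.01   0.02 ] open 31.35 q [ 0.54  0.22  1.81 -0.    1.11  0.37]
```

```bash
python3 -m handwheel '{"offset":[[0,0,-0.01],[0,0,-0.02],[0,0,-0.03],[0,0,-0.04],[0,0,-0.05],[0,0,-0.06],[0,0,-0.07],[0,0,-0.07],[0,0,-0.07],[0,0,-0.07]],"roll":[0,0,0,0,0,0,0,0,0,0]}' - -
python3 - <<'E'
from h import *
st()
E
```

```text
t: 9.5
tool_pos: [0.475, 0.37, 0.0141]
tool_rot: [3.13, 0.268, -0.0]
contact_force: [-4.6, -1.8, 12.0]
opening: 0.0316
t 9.5 pos [0.475  0.37   0.0141] jawyaw 9.79 tilt z [-0. -0. -1.] F [-4.57 -1.76 11.99] Tq [-0.517  0.843 -0.045] open 31.6 q [0.54 0.23 1.81 0.   1.1  0.37]
```

```bash
python3 -m handwheel '{"offset":[[0,0,0.02],[0,0,0.02],[0,0,0.02],[0,0,0.02],[0,0,0.02],[0,0,0.2],[0,0,0.7],[0,0,1.4],[0,0,2.3],[0,0,3.2]],"roll":[0,0,0,0,0,0,0,0,0,0]}' 45 25
python3 - <<'E'
from h import *
shot("wrist","w6");st()
E
```

```text
t: 10.5
tool_pos: [0.4745, 0.3695, 0.1415]
tool_rot: [3.13, 0.268, -0.001]
contact_force: [1.4, -0.0, 0.9]
opening: 0.0449
t 10.55 pos [0.4781 0.3718 0.1497] jawyaw 9.79 tilt z [ 0.01   0.006 -1.   ] F [2.22 2.4  5.45] Tq [ 0.07  -0.064 -0.028] open 44.87 q [0.54 0.06 1.74 0.   1.33 0.37]
```

View pics/w6.png

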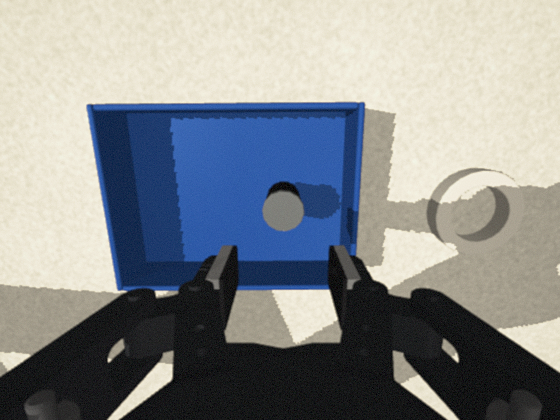

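```bash
python3 -m handwheel '{"offset":[[0,-0.5,0.4],[0,-1.4,0.7],[0.1,-2.5,0.7],[0.1,-3.6,0.7],[0.2,-4.8,0.7],[0.2,-6,0.7],[0.3,-7.2,0.7],[0.3,-8.4,0.7],[0.4,-9.6,0.7],[0.45,-10.7,0.7]],"roll":[0,-0.2,-0.5,-0.8,-1.1,-1.4,-1.7,-2,-2.3,-2.6]}' 60 25
python3 -m handwheel '{"offset":[[0,-1,0],[0,-2,0],[0,-2.8,0],[0,-3.2,-0.4],[0,-3.3,-1.2],[0,-3.3,-2.1],[0,-3.3,-2.9],[0,-3.3,-3.5],[0,-3.3,-3.85],[0,-3.3,-3.9]],"roll":[-0.1,-0.2,-0.3,-0.3,-0.3,-0.3,-0.3,-0.3,-0.3,-0.3]}' - -
python3 - <<'E'
from h import *
shot("wrist","w7");st()
E
```

```text
t: 11.55
tool_pos: [0.4927, -0.0605, 0.1688]
tool_rot: [3.137, -0.162, 0.002]
contact_force: [-0.1, 1.2, 0.3]
opening: 0.0603
t: 12.55
tool_pos: [0.4916, -0.1896, 0.0105]
tool_rot: [-3.133, 0.209, 0.005]
contact_force: [0.1, 0.1, 0.2]
opening: 0.0601
t 12.6 pos [ 0.4925 -0.1901  0.0116] jawyaw -7.62 tilt z [-0.001  0.001 -1.   ] F [-0.84  0.28  0.24] Tq [ 0.013  0.001 -0.007] open 60.04 q [-0.51  0.07  1.99  0.    1.08 -0.38]
```

View pics/w7.png

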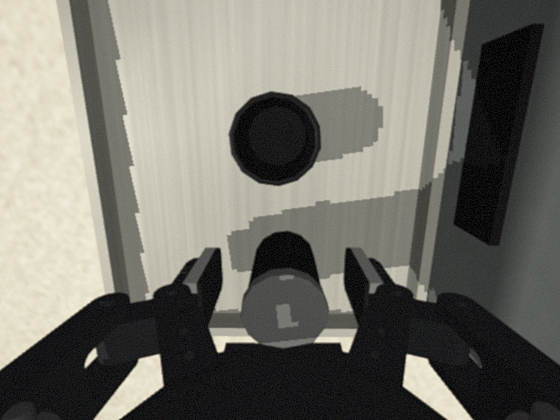

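```bash
python3 -m handwheel '{"offset":[[0,0,0],[0,0,0],[0,0,0],[0,0,0],[0,0,0],[0,0,0],[0,0,0],[0,0,0.2],[0,0,0.8],[0,0,1.7]],"roll":[0,0,0,0,0,0,0,0,0,0]}' 25 25
python3 -m handwheel '{"offset":[[0,0,0.9],[0,0.2,1.7],[-0.1,0.8,2.2],[-0.3,1.7,2.3],[-0.6,2.8,2.3],[-0.9,3.9,2.3],[-1.2,5,2.3],[-1.5,6.1,2.3],[-1.8,7.2,2.3],[-2.1,8.3,2.3]],"roll":[0,0,0.2,0.5,0.8,1.1,1.4,1.7,2,2.3]}' - -
python3 -m handwheel '{"offset":[[-0.2,1.1,0],[-0.3,2.2,0],[-0.4,3.3,0],[-0.4,4.3,0],[-0.4,5,0],[-0.4,5.37,-0.3],[-0.4,5.37,-0.9],[-0.4,5.37,-1.4],[-0.4,5.37,-1.7],[-0.4,5.37,-1.8]],"roll":[0.2,0.4,0.6,0.6,0.6,0.6,0.6,0.6,0.6,0.6]}' - -
python3 - <<'E'
from h import *
shot("wrist","w8");st()
E
```

```text
t: 13.6
tool_pos: [0.4907, -0.1891, 0.0785]
tool_rot: [-3.132, 0.209, 0.008]
contact_force: [0.8, 0.4, -0.7]
opening: 0.0311
t: 14.6
tool_pos: [0.4078, 0.1433, 0.1724]
tool_rot: [-3.137, -0.171, -0.002]
contact_force: [1.9, 0.8, 0.1]
opening: 0.0309
t: 15.6
tool_pos: [0.3918, 0.3559, 0.0985]
tool_rot: [3.129, 0.268, -0.004]
contact_force: [-0.5, -0.3, -0.9]
opening: 0.0311
t 15.65 pos [0.3921 0.356  0.0989] jawyaw 9.77 tilt z [-0.002 -0.001 -1.   ] F [-0.02  0.19 -0.92] Tq [-0.044  0.026 -0.017] open 31.39 q [ 0.6  -0.05  1.95  0.    1.25  0.43]
```

View pics/w8.png

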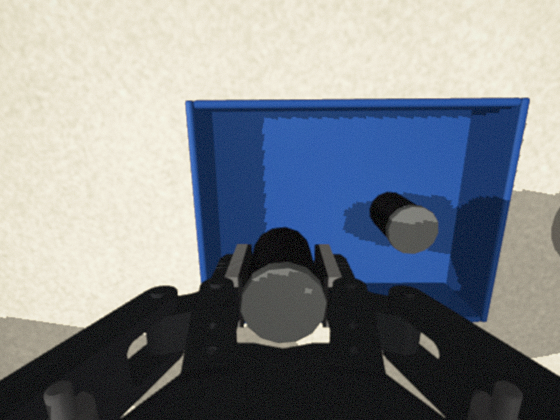

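```bash
python3 -m handwheel '{"offset":[[0,0,-0.4],[0,0,-0.9],[0,0,-1.4],[0,0,-1.75],[0,0,-1.95],[0,0,-2.05],[0,0,-2.1],[0,0,-2.13],[0,0,-2.15],[0,0,-2.16]],"roll":[0,0,0,0,0,0,0,0,0,0]}' - -
python3 -m handwheel '{"offset":[[0,0,-0.01],[0,0,-0.02],[0,0,-0.03],[0,0,-0.04],[0,0,-0.04],[0,0,-0.04],[0,0,-0.04],[0,0,-0.04],[0,0,-0.04],[0,0,-0.04]],"roll":[0,0,0,0,0,0,0,0,0,0]}' - -
```

```text
t: 16.65
tool_pos: [0.3931, 0.3568, 0.0142]
tool_rot: [-3.13, -0.268, -0.001]
contact_force: [0.0, 0.4, 0.2]
opening: 0.0314
t: 17.65
tool_pos: [0.3931, 0.3569, 0.0138]
tool_rot: [-3.13, -0.268, -0.0]
contact_force: [-3.8, -2.8, 10.2]
opening: 0.0311
```

```bash
python3 -m handwheel '{"offset":[[0,0,0.02],[0,0,0.02],[0,0,0.02],[0,0,0.02],[0,0,0.02],[0,0,0.2],[0,0,0.8],[0,0,1.7],[0,0,2.8],[0,0,3.9]],"roll":[0,0,0,0,0,0,0,0,0,0]}' 45 25
python3 - <<'E'
from h import *
shot("wrist","w9");st()
E
```

```text
t: 18.65
tool_pos: [0.3923, 0.3562, 0.1698]
tool_rot: [3.13, 0.268, -0.001]
contact_force: [1.5, 0.6, -0.3]
opening: 0.0449
t 18.7 pos [0.3963 0.3591 0.1794] jawyaw 9.79 tilt z [ 0.012  0.008 -1.   ] F [2.31 2.15 5.66] Tq [ 0.132 -0.149 -0.004] open 45.07 q [ 0.6  -0.14  1.88  0.    1.38  0.43]
```

View pics/w9.png

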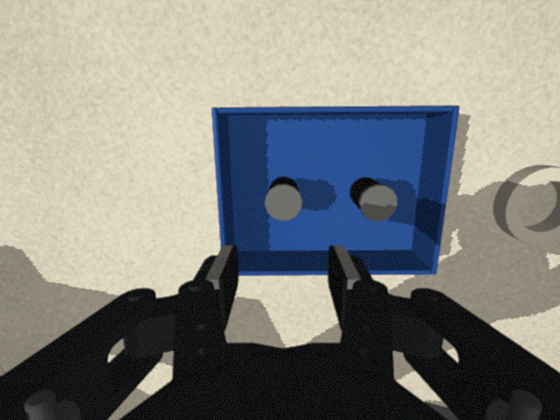

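```bash
python3 -m handwheel '{"offset":[[0.2,-0.4,0.4],[0.6,-1.2,0.8],[1.1,-2.2,1],[1.6,-3.2,1],[2.1,-4.3,1],[2.6,-5.4,1],[3.1,-6.5,1],[3.6,-7.5,1],[4,-8.2,1],[4.2,-8.5,1]],"roll":[0.5,1.4,2.4,3.4,4.4,5.4,6.5,7.6,8.6,9.37]}' 60 25
python3 -m handwheel '{"offset":[[0,0,0],[0,0,0],[0,0,0],[0,0,0],[0,0,0],[0,0,0],[0,0,0],[0,0,0],[0,0,0],[0,0,0]],"roll":[0,0,0,0,0,0,0,0,0,0]}' - -
python3 - <<'E'
from h import *
shot("wrist","w10");st()
E
```

```text
t: 19.7
tool_pos: [0.5618, 0.0137, 0.2084]
tool_rot: [2.634, 1.711, 0.0]
contact_force: [0.1, -0.5, 0.3]
opening: 0.0599
t: 20.7
tool_pos: [0.5608, 0.0165, 0.2081]
tool_rot: [-2.635, -1.711, -0.0]
contact_force: [0.1, 0.3, 0.3]
opening: 0.0602
t 20.75 pos [0.5608 0.0165 0.2081] jawyaw 66.0 tilt z [-0. -0. -1.] F [0.23 1.02 0.31] Tq [ 0.018  0.057 -0.003] open 60.01 q [-0.1  -0.08  1.79 -0.    1.44 -1.26]
```

View pics/w10.png

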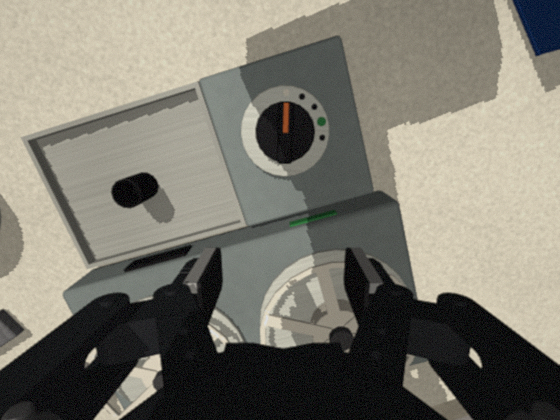

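```bash
python3 -m handwheel '{"offset":[[-0.2,0.1,0],[-0.6,0.3,-0.2],[-1,0.5,-0.5],[-1.25,0.6,-0.8],[-1.35,0.6,-1],[-1.35,0.6,-1],[-1.35,0.6,-1],[-1.35,0.6,-1],[-1.35,0.6,-1],[-1.35,0.6,-1]],"roll":[0,0,0,0,0,0,0,0,0,0]}' - -
python3 - <<'E'
from h import *
e=shot("wrist","w11");st()
d=load("w10")
cv2.imwrite("pics/w10z.png",cv2.resize(d["img"][70:200,220:350,::-1],None,fx=4.5,fy=4.5,interpolation=cv2.INTER_CUBIC))
E
```

```text
t: 21.75
tool_pos: [0.5073, 0.0403, 0.1686]
tool_rot: [2.635, 1.71, 0.001]
contact_force: [0.7, 0.6, -0.5]
opening: 0.06
t 21.8 pos [0.5072 0.0404 0.1685] jawyaw 65.99 tilt z [ 0.001 -0.    -1.   ] F [-0.38 -0.12  0.39] Tq [-0.022 -0.018  0.007] open 60.6 q [-0.07 -0.18  1.94  0.    1.38 -1.22]
```

View pics/w11.png

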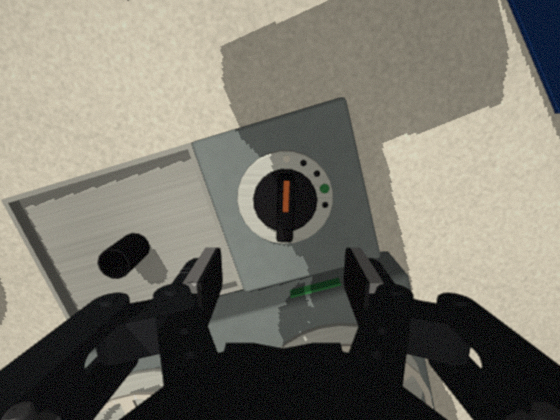

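View pics/w10z.png

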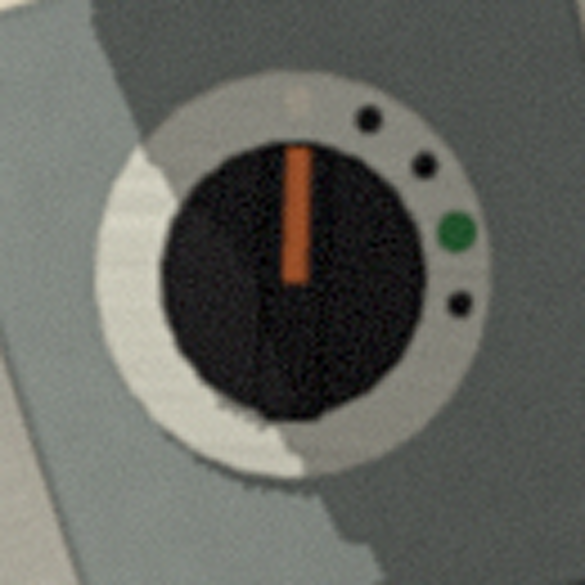

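Run:
```python
from h import *
d=load("w10");e=load("w11")
cv2.imwrite("pics/w11z.png",cv2.resize(e["img"][140:260,220:350,::-1],None,fx=4.5,fy=4.5,interpolation=cv2.INTER_CUBIC))
```

```text
(no output)
```

View pics/w11z.png

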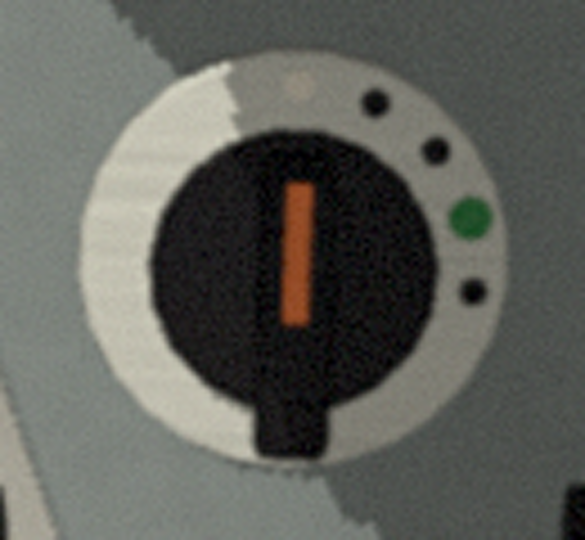

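Run:
```python
from h import *
d=load("w10");e=load("w11")
A=lambda x,y:(220+x/4.5-.4,70+y/4.5-.4)
B=lambda x,y:(220+x/4.5-.4,140+y/4.5-.4)
p=tri([(d,*A(300,148)),(e,*B(300,183))]);q=tri([(d,*A(295,284)),(e,*B(295,326))]);print(p,q)
v=(q[0]-p[0]);print(np.degrees(np.arctan2(v[1],v[0])),np.linalg.norm(v))
h=tri([(d,*A(292,274)),(e,*B(293,258))]);print("head",h,onz(d,*A(292,274),.04),onz(e,*B(293,258),.04))
P1=onz(e,*B(300,183),.083);P2=onz(e,*B(295,326),.083);print(P1,P2,np.degrees(np.arctan2(*(P2-P1)[[1,0]])))
c=onz(e,*B(293,258),.04)
for n,x in dict(home=(299,88),d1=(376,103),d2=(436,151),g=(470,217),d4=(473,291)).items():
  w=onz(e,*B(*x),.04)-c;print(n,np.degrees(np.arctan2(w[1],w[0])).round(1),np.linalg.norm(w).round(4))
# bar near end
print("bar far end",onz(e,*B(291,455),.083))
```

```text
(array([0.48575263, 0.05276863, 0.08179017]), [6.432209307697877e-05, 6.432209307698535e-05]) (array([0.5077174 , 0.04206114, 0.08435551]), [2.5322790666302947e-05, 2.5322790666350022e-05])
-25.98851798057524 0.024569948229559255
head (array([0.50689007, 0.04219778, 0.03749689]), [0.00010815406424482961, 0.00010815406424475385]) [0.50679232 0.04210988 0.04      ] [0.50638076 0.04252611 0.04      ]
[0.48551962 0.05278715 0.083     ] [0.50807286 0.04188666 0.083     ] -25.795519372583946
home 154.1 0.0343
d1 128.6 0.0353
d2 103.6 0.0358
g 79.4 0.0366
d4 55.3 0.0374
bar far end [0.52960044 0.03158252 0.083     ]
```

Run:
```python
from h import *
from scipy.optimize import least_squares
e=load("w11");d=load("w10")
A=lambda x,y:(220+x/4.5-.4,70+y/4.5-.4)
B=lambda x,y:(220+x/4.5-.4,140+y/4.5-.4)
for cam,L in ((e,[B(299,88),B(376,103),B(436,151),B(470,217),B(473,291)]),(d,[A(298,102),A(369,119),A(425,166),A(457,232),A(460,305)])):
  W=np.array([onz(cam,*x,.04)[:2] for x in L])
  def f(p):
    a=p[2]-np.radians(24)*np.arange(5); return (W-(p[:2]+p[3]*np.c_[np.cos(a),np.sin(a)])).ravel()*1000
  r=least_squares(f,[.5066,.0423,2.65,.036]);print(r.x,np.degrees(r.x[2])-180,np.abs(r.fun).max())
```

```text
[0.50854808 0.04202343 2.7009611  0.03673596] -25.246328072021925 0.27146406843615856
[0.50837733 0.04161596 2.69477526 0.03720827] -25.60075065581384 0.11375422127782309
```

```bash
python3 -m handwheel '{"offset":[[0.01,0.03,-0.3],[0.01,0.03,-0.8],[0.01,0.03,-1.3],[0.01,0.03,-1.7],[0.01,0.03,-2.1],[0.01,0.03,-2.4],[0.01,0.03,-2.6],[0.01,0.03,-2.75],[0.01,0.03,-2.82],[0.01,0.03,-2.82]],"roll":[-0.1,-0.2,-0.27,-0.27,-0.27,-0.27,-0.27,-0.27,-0.27,-0.27]}' 45 25
python3 - <<'E'
from h import *
e=shot("wrist","w12");st();shot("side","s12")
E
```

```text
t: 22.8
tool_pos: [0.5072, 0.0417, 0.0553]
tool_rot: [2.659, 1.674, -0.0]
contact_force: [0.9, -0.4, -0.1]
opening: 0.0454
t 22.85 pos [0.5075 0.0417 0.0557] jawyaw 64.38 tilt z [ 0.001 -0.    -1.   ] F [ 0.28 -0.74 -0.6 ] Tq [ 0.003  0.018 -0.055] open 45.1 q [-0.06 -0.04  2.02 -0.    1.16 -1.19]
```

View pics/w12.png

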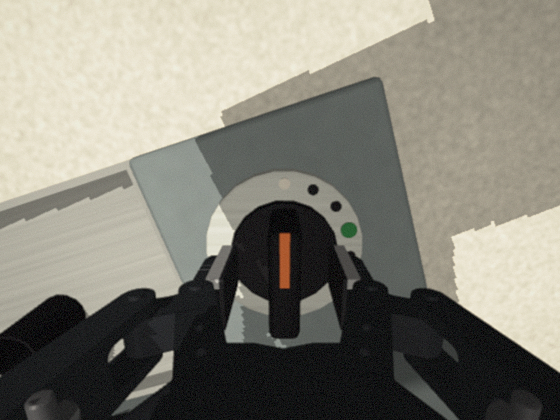

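```bash
python3 -m handwheel '{"offset":[[0,0,0],[0,0,0],[0,0,0],[0,0,0],[0,0,0],[0,0,0],[0,0,0],[0,0,0],[0,0,0],[0,0,0]],"roll":[0,0,0,0,0,0,0,0,0,0]}' 5 50
python3 - <<'E'
from h import *
st()
E
```

```text
t: 23.9
tool_pos: [0.5077, 0.042, 0.0559]
tool_rot: [2.659, 1.673, 0.002]
contact_force: [0.3, 4.6, 6.1]
opening: 0.0133
t 23.9 pos [0.5077 0.042  0.0559] jawyaw 64.37 tilt z [ 0.001  0.001 -1.   ] F [0.26 4.57 6.14] Tq [ 0.601  0.003 -0.069] open 13.26 q [-0.06 -0.04  2.02  0.    1.16 -1.19]
```

```bash
python3 -m handwheel '{"offset":[[0,0,0],[0,0,0],[0,0,0],[0,0,0],[0,0,0],[0,0,0],[0,0,0],[0,0,0],[0,0,0],[0,0,0]],"roll":[-0.3,-0.8,-1.3,-1.8,-2.3,-2.8,-3.3,-3.7,-4,-4]}' - -
python3 - <<'E'
from h import *
shot("wrist","w13");st()
E
python3 -m handwheel '{"offset":[[0,0,0],[0,0,0],[0,0,0],[0,0,0],[0,0,0],[0,0,0],[0,0,0],[0,0,0],[0,0,0],[0,0,0]],"roll":[-0.3,-0.8,-1.3,-1.8,-2.3,-2.8,-3.3,-3.7,-4,-4]}' - -
python3 - <<'E'
from h import *
shot("wrist","w14");st()
E
```

```text
t: 24.9
tool_pos: [0.5077, 0.042, 0.056]
tool_rot: [-2.948, -1.084, -0.002]
contact_force: [-0.8, 3.7, 4.7]
opening: 0.0132
t 24.95 pos [0.5077 0.042  0.056 ] jawyaw 40.39 tilt z [ 0.001  0.001 -1.   ] F [0.11 3.36 5.82] Tq [ 0.58   0.106 -0.003] open 13.13 q [-0.06 -0.04  2.02  0.    1.16 -0.77]
t: 25.95
tool_pos: [0.5076, 0.042, 0.056]
tool_rot: [-3.109, -0.447, -0.001]
contact_force: [-0.1, 3.1, 6.1]
opening: 0.0131
t 26.0 pos [0.5076 0.042  0.056 ] jawyaw 16.4 tilt z [ 0.001  0.    -1.   ] F [0.64 3.65 6.3 ] Tq [0.553 0.186 0.071] open 13.18 q [-0.06 -0.04  2.02  0.    1.16 -0.35]
```

View pics/w14.png

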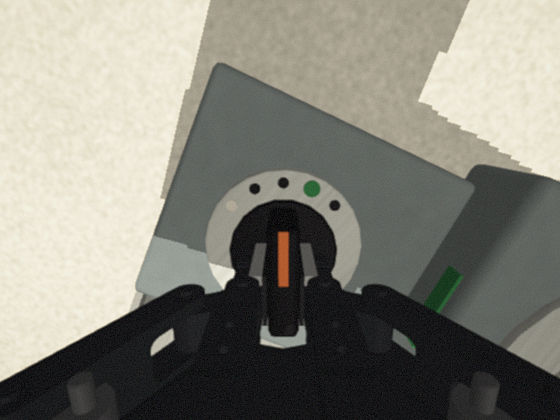

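```bash
python3 -m handwheel '{"offset":[[0,0,0],[0,0,0],[0,0,0],[0,0,0],[0,0,0],[0,0,0],[0,0,0],[0,0,0],[0,0,0],[0,0,0]],"roll":[-0.3,-0.8,-1.3,-1.8,-2.3,-2.7,-3,-3.2,-3.4,-3.5]}' - -
python3 -m handwheel '{"offset":[[0,0,0],[0,0,0],[0,0,0],[0,0,0],[0,0,0],[0,0,0],[0,0,0],[0,0,0],[0,0,0],[0,0,0]],"roll":[-0.1,-0.2,-0.3,-0.4,-0.45,-0.5,-0.5,-0.5,-0.5,-0.5]}' - -
python3 - <<'E'
from h import *
e=shot("wrist","w15");st()
cv2.imwrite("pics/w15z.png",cv2.resize(e["img"][150:300,190:380,::-1],None,fx=4,fy=4,interpolation=cv2.INTER_CUBIC))
E
```

```text
t: 27.0
tool_pos: [0.5075, 0.042, 0.0559]
tool_rot: [-3.138, 0.127, -0.001]
contact_force: [-1.0, 2.2, 6.8]
opening: 0.0131
t: 28.0
tool_pos: [0.5076, 0.042, 0.056]
tool_rot: [-3.134, 0.208, -0.001]
contact_force: [-0.5, 4.4, 5.0]
opening: 0.0132
t 28.05 pos [0.5075 0.042  0.056 ] jawyaw -7.6 tilt z [ 0.001  0.001 -1.   ] F [-0.03  3.46  6.64] Tq [0.53  0.193 0.089] open 12.59 q [-0.06 -0.04  2.02  0.    1.16  0.07]
```

View pics/w15z.png

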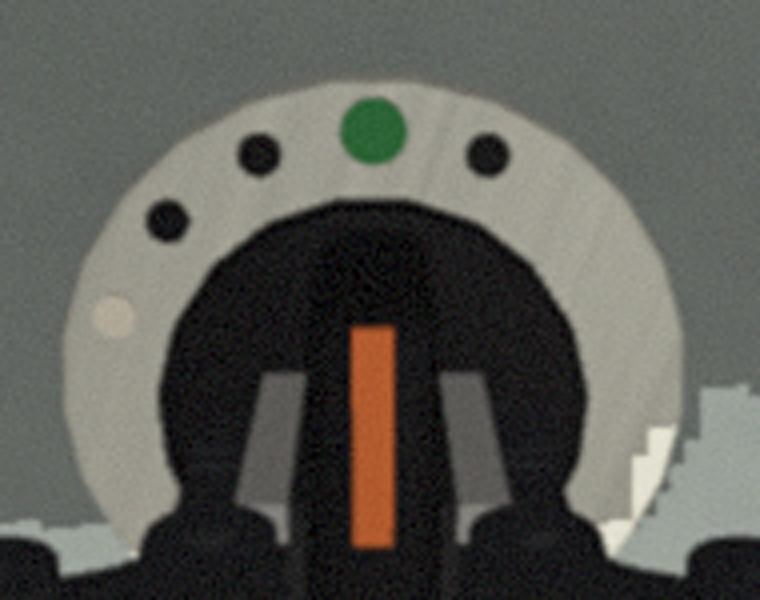

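Run:
```python
from h import *
shot("top","top16");st()
```

```text
t 28.1 pos [0.5076 0.042  0.056 ] jawyaw -7.6 tilt z [ 0.001  0.001 -1.   ] F [-1.06  3.77  5.82] Tq [0.573 0.155 0.127] open 13.01 q [-0.06 -0.04  2.02  0.    1.16  0.07]
```

View pics/top16.png

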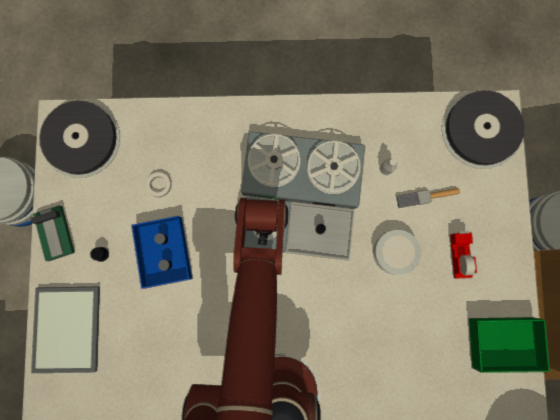

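The top view shows both grey lids in the tote at (160,239) and (164,265), and the open canister still in the tray at (320,229). Nothing else has moved.

Run:
```python
from station import ctrl
print(ctrl.finish_job())
```

```text
the job is handed in; nothing more can be done
None
```

The job is done and handed in at about 28 s of the 72 s limit. Both grey-lidded canisters are in the blue tote, and the gripper is holding the knob at the third stop.

- **Canisters:** I lowered each one until it touched the tote floor, with a contact force of 10–12 N, before opening the fingers. The wrist and top views show both upright, the open canister still standing in the tray, and nothing else visibly moved.
- **Knob:** I turned it 72° clockwise in one grip, going slowly at the end. In the last wrist picture the orange pointer lines up with the green dot to within about a pixel, midway between dots 2 and 4. The fingers were closed on the bar at about 13 mm with 50 N set.
- **Checks that were weak or slightly off:**
  - The wrist torque was too noisy to feel each click, so I judged the stop by the turn angle and the picture. The torque about the knob axis did rise to about 0.1 N m at the third stop, as expected.
  - Estimates of the knob's home angle differed by about 2° between methods before I gripped it.
  - A steady side load of about 4–7 N remained on the gripped knob.

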